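# Refit the heating filter's screw cap and reopen its valves

## Robot

A 6-joint arm with a two-finger parallel gripper is mounted at the origin on the work surface. World frame = base frame: x ahead of the robot, y to its left, z up, the work surface at z = 0. Lengths are in mm, angles in degrees, forces in N, time in s.
With the tool pointing down it reaches from about 300 to 850 mm from the base axis. Payload 4.2 kg.
Tool frame: the origin (TCP) lies midway between the tips of the shut fingers; the grasp point (between the pads) lies 19 mm behind it; z points along the fingers, y is the line along which they close (so a half turn about z gives the same grasp; the last joint's range is limited). The gripper opens to 91 mm and grips with 3 to 60 N. Pads are 32 mm wide; open, the fingers measure 118 mm over their backs; the gripper's body (76 mm by 178 mm) begins 60 mm behind the grasp point.
Start: joints at [-69.5, 18.312, 89.639, -0, 72.044, -1.146], TCP at [212.108, -534.465, 213.976] pointing down, gripper open.
Joint ranges: [-177.97, 177.97], [-48.28, 115.42], [12.27, 149.76], [-77.06, 257.06], [2.81, 150.46], [-146.56, 146.56]. Speed limits (degrees/s): [147.25, 147.25, 180, 180, 180, 180].

## Interface

Orientations are given as [roll, pitch, yaw] about the fixed x, y, z axes, in that order (R = Rz(yaw) Ry(pitch) Rx(roll)).
In Python, from workcell import env gives the robot as it stands.
- The arm moves only by the shell command python3 drive.py 'ROWS' [OPENING] [FORCE]. ROWS is a JSON list of rows, 1 to 8 of them, each written [[dx, dy, dz], [rx, ry, rz]]: dx, dy, dz in mm, then a rotation vector rx, ry, rz in degrees; each row shifts and turns the commanded pose from where the row before left it, along the tool's axes as they then stand; what a row does not reach is not made up. A row lasts 1/10 s, in which the tool goes at most 50 mm and 8.59 degrees, less where a joint would pass 70% of its speed; a pose out of reach is approached as far as the arm can. OPENING is the finger opening in mm, set as the command begins (- or left out keeps the last). The fingers move at their own pace and stop on an object; FORCE is the grip in N (left out, the last holds). Time passes only in rows, so rows that do not move let the fingers close. It prints the time, the measured TCP pose, the force, the opening and the grip force at its end. Input that does not fit is refused with a message, and nothing moves.
- env.state(): the state, without advancing time (a new reading comes with each control period).
- env.grab_frame(name): name is "side" or "top"; returns the picture (400x640x3 uint8, blue, green, red); there is no depth.
- env.camera_model(name): a dict with "fx", "fy", "cx", "cy" (pixels), "T" (4x4, takes a point from camera to world coordinates). Camera axes: x right, y up, looking along -z (the intrinsics and any distortion apply to the point x, -y, -z); pixel columns grow to the right and rows downward; lengths in mm; the calibration is good to about 2 mm. A picture is of the moment at which its call begins. camera_model takes no time and is no camera call.
- env.job_done(): hands the job in; it is judged then, once.
The state is a dict: "time_s": time; "qpos": joint angles; "qvel": joint speeds; "effort": joint torques, N m; "ee_pos": TCP position; "ee_rot": TCP orientation; "force": force on the tool from outside, world axes, zero at the start; "torque": the same for the moment, N m; "gripper_width": finger opening in mm; "gripper_force": force on a finger pad.
Only numpy, scipy, OpenCV 4.12 (cv2) and the standard library are available. Lean on these libraries where they do the work, as an engineer would, in place of code of your own. Each camera call takes 0.05 s, during which the arm holds its last target. There are 200 camera calls.

## Task

The cap of the heating filter has only been set down loosely on its neck, on top of the threads. Turn it back (anticlockwise from above) until you see or feel it drop into the thread, then screw it forward (clockwise) until it is fully home. Only then open both isolating valves fully, so that each lever lies along its pipe, and leave the bottle, wrench and bowl where they are.

Things in the scene. Friction and masses are not known exactly. Their poses are not given: they have to be found in the camera images.
- filter: black upright filter, 101 mm across, shoulder 135 mm high, threaded neck on top; fixed between two copper pipes (22 mm thick, axis 75 mm high) that bend down into the worktop 235 mm from its axis. A brass valve (39 mm, top 94 mm high) is on each pipe 125 mm from its axis. Origin: worktop under its axis; z up, y along the pipes (+y = robot's left), -x its front, within 15 deg of facing the robot.
- seat (a point): point on the filter's axis 135 mm above the worktop, on which the cap's plug bottoms. Cap origin above it: 11 to 15 mm at the start, resting on top of the threads; climbs to 17 mm when turned back, then drops 9 to 10 mm to about 8 mm, into the thread; 0 when screwed home.
- thread_start (a point): upper end of one of the three thread starts (right-hand, 30 mm lead, 120 deg apart), at the filter's +y, 165 mm high, 35 mm from the axis. At the start the cap's yaw is 0.35 to 1.13 rad less (clockwise) than the filter's. Turned anticlockwise it drops once its yaw is about 0.12 rad more than the filter's; clockwise from there it bottoms at yaw about -1.4 and is tight at -1.75 to -2 rad.
- cap: loose grey screw cap, 0.45 kg, round (90 mm), with three lobes 120 deg apart (132 mm across), pointing to its +y and 120 deg either side. A lobe spans 44 to 66 mm from the axis, 22 mm wide, round end, 14 to 42 mm above the origin; brass vent screw in the middle up to 48 mm. Origin: on its axis at the underside of its plug, inside the neck; z up. A few N on a lobe turn it.
- valve_left (a joint): lever of the valve on the filter's +y side, on a vertical pivot 125 mm from the filter's axis. 0 = fully open: along the pipe, pointing away from the filter (stop); 1.57 = shut: across it, pointing to the filter's front (-x). 80 mm long from its pivot, 16 mm wide, grey sleeve from 32 to 80 mm, 108 to 118 mm above the worktop; stays where left, about 3 N at its end.
- lobe (a point): the point on the middle of the cap's +y lobe, 55 mm from the cap's axis and 28 mm above the cap's origin.
- valve_right (a joint): the same lever mirrored, on the filter's -y side: 0 = fully open (along the pipe, pointing away from the filter), 1.57 = shut (pointing to the filter's front).
- valve_left_tip (a point): point on the left lever's sleeve, 70 mm from its pivot, 113 mm above the worktop.
- valve_right_tip (a point): point on the right lever's sleeve, 70 mm from its pivot, 113 mm above the worktop.
- bottle: white plastic bottle, 72 mm across and 190 mm high, standing to the left; origin under its middle. A bystander.
- wrench: steel wrench, 190 mm long, lying flat at the front left; origin at its middle underneath, x along its length. A bystander.
- bowl: steel draining bowl, 150 mm across and 55 mm high, standing to the right; origin under its middle. A bystander.

How it is judged (in metres and radians):
On the way, in this order (a step that is already met when the one before it is completed fails the run):
1. the cap has been turned back and has dropped into the thread at the thread start behind it (z of cap in the frame of filter between 0.1385 and 0.145 m and x of lobe in the frame of filter below 0.025 m and y of lobe in the frame of filter above 0 m), for 0.2 s.
2. the cap is screwed fully home (z of cap in the frame of filter below 0.1368 m and angle between cap's own z axis and vertical below 0.05 rad), for 0.2 s.
3. both valve levers lie along their pipes (value of joint each of valve_left, valve_right below 0.14 rad), for 0.2 s.
At the end, for the whole second after the job is handed in: Cap home: origin at most 136.8 mm above the filter's (bottoms at 135), upright within 0.05 rad, within 4 mm of its axis, at rest; both levers within 0.14 rad of lying along their pipes; bottle, wrench and bowl within 30 mm of where they stood (all of step 2 and all of step 3 and horizontal distance between cap and filter below 0.004 m and linear speed of cap below 0.02 m/s and distance of each of bottle, wrench, bowl from where it was at the start of the episode below 0.03 m); the robot touches nothing.
It fails at once if a valve is swung towards open before the cap is home (z of cap in the frame of filter above 0.1375 m and value of joint any of valve_left, valve_right below 1.1 rad).
It fails at once if the bottle, wrench or bowl is moved by more than 30 mm or the bottle tipped over (distance of any of bottle, wrench, bowl from where it was at the start of the episode above 0.03 m or angle between bottle's own z axis and vertical above 0.4 rad).
It also fails if it takes over 67 s, if anything falls off the work surface, if the arm or the gripper's body presses on something with over 40 N, if the wrist force passes 120 N, or if a joint passes its speed limit or range.

## Working session

There is one attempt and no reset: what is moved stays moved. The work goes in short steps, Python scripts to look and compute and a shell command to move; the robot and the scene stay as the last step left them, time stands still between calls to the robot, and variables do not carry over. Pictures are saved under pics/ and viewed, at most 10 in all, crops included, and the job is handed in when it is done.

```bash
ls; mkdir -p pics; python3 - <<'E'
from workcell import env
import cv2, numpy as np
for n in ("side","top"):
    cv2.imwrite(f"pics/{n}0.png", env.grab_frame(n))
    m=env.camera_model(n); print(n,{k:(np.round(v,3).tolist()) for k,v in m.items()})
print(env.state())
E
```

```text
drive.py
pics
workcell.py
side {'fx': 510.643, 'fy': 510.643, 'cx': 318.757, 'cy': 204.257, 'T': [[-0.989, 0.104, -0.101, 324.101], [-0.144, -0.615, 0.775, 1061.48], [0.019, 0.782, 0.623, 1013.367], [0.0, 0.0, 0.0, 1.0]]}
top {'fx': 380.83, 'fy': 380.83, 'cx': 319.047, 'cy': 200.404, 'T': [[-0.02, 0.996, -0.085, 371.346], [-1.0, -0.022, -0.023, -7.216], [-0.025, 0.084, 0.996, 1189.934], [0.0, 0.0, 0.0, 1.0]]}
{'time_s': 0.1, 'qpos': array([-6.94980381e+01,  1.83475931e+01,  8.96994466e+01, -1.03864092e-03,
        7.20415300e+01, -1.14547698e+00]), 'qvel': array([ 0.03264374, -0.12112283, -0.21618296, -0.04215551, -0.02210425,
        0.10870986]), 'effort': array([ 3.45163198e-04, -4.13332915e+01, -2.32509166e+01,  7.28741800e-02,
        4.22007695e-02, -5.51675953e-05]), 'ee_pos': array([ 211.95991275, -534.03521372,  213.20798567]), 'ee_rot': array([-1.79911428e+02, -7.83253351e-04,  2.16477593e+01]), 'force': array([-0.37132039,  0.62770674,  0.30143827]), 'torque': array([ 0.0106074 , -0.02082651,  0.03850672]), 'gripper_force': 0.0, 'gripper_width': 91.16116050484794}
```
View pics/top0.png

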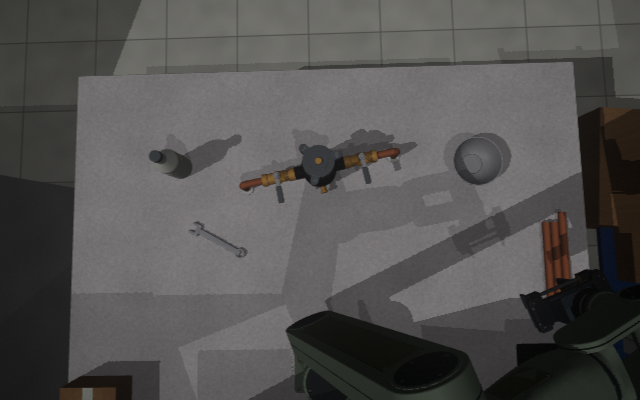

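View pics/side0.png

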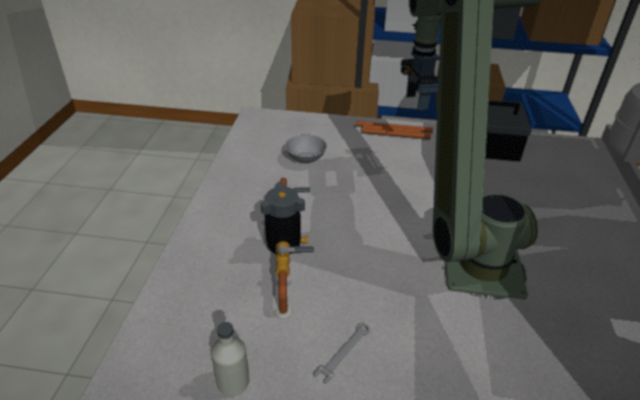

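The top view shows the cap at about (318,163), with pipe ends at about (245,186) and (397,152). The levers point to the front near (280,195) and (367,175). The bottle is at (170,163), the wrench at (218,240) and the bowl at (478,160). The side view shows the cap at about (284,198). Next I'll enlarge both.

```bash
python3 - <<'E'
import cv2, numpy as np
a=cv2.imread("pics/top0.png")[130:215,230:410]; b=cv2.imread("pics/side0.png")[165:325,240:340]
a=cv2.convertScaleAbs(cv2.resize(a,None,fx=4.4,fy=4.4,interpolation=2),alpha=1.8); cv2.imwrite("pics/topc.png",a)
b=cv2.convertScaleAbs(cv2.resize(b,None,fx=3.7,fy=3.7,interpolation=2),alpha=1.8); cv2.imwrite("pics/sidec.png",b)
E
```

View pics/topc.png

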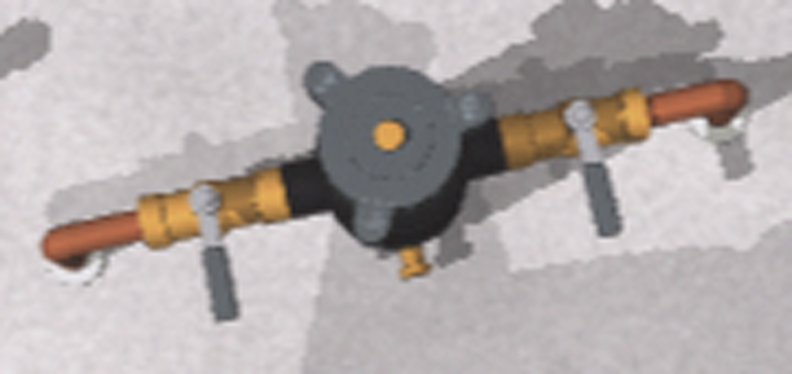

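View pics/sidec.png

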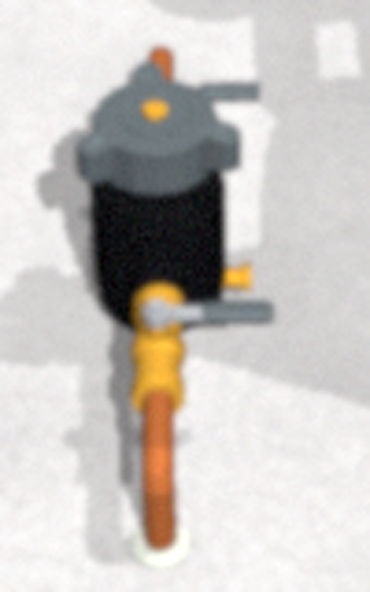

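Crop of the top view: vent screw (389,135), lobes (323,80), (473,106) and (373,220). The left pivot and tip are at (207,199) and (226,318), the right ones at (581,115) and (609,233). Crop of the side view: vent (155,110), left pivot (157,312), left tip (272,312), right tip (258,91).

```bash
cat > h.py <<'E'
from workcell import env
import numpy as np
from scipy.spatial.transform import Rotation as R
C={n:env.camera_model(n) for n in("side","top")}
def full(n,p):
    s,o=((4.4,(230,130)) if n=="top" else (3.7,(240,165)))
    return (np.array(p)+.5)/s-.5+o
def ray(n,uv):
    c=C[n];T=np.array(c["T"]);d=np.array([(uv[0]-c["cx"])/c["fx"],-(uv[1]-c["cy"])/c["fy"],-1.])
    d=T[:3,:3]@d;return T[:3,3],d/np.linalg.norm(d)
def at(n,uv,z):
    o,d=ray(n,uv);return o+d*(z-o[2])/d[2]
def tri(a,b):
    o1,d1=ray("top",a);o2,d2=ray("side",b)
    t=np.linalg.lstsq(np.c_[d1,-d2],o2-o1,rcond=None)[0]
    p,q=o1+d1*t[0],o2+d2*t[1];return (p+q)/2,np.linalg.norm(p-q)
E
python3 - <<'E'
from h import *
np.set_printoptions(precision=1,suppress=True)
T=lambda p:full("top",p);S=lambda p:full("side",p)
for n,a,b in (("vent",(389,135),(155,110)),("Lpiv",(207,199),(157,312)),("Ltip",(226,318),(272,312)),("Rtip",(609,233),(258,91))):
    print(n,*tri(T(a),S(b)))
v=at("top",T((389,135)),196);print("vent196",v)
for l in((323,80),(473,106),(373,220)):
    p=at("top",T(l),190);d=(p-v)[:2];print(p,np.hypot(*d),np.degrees(np.arctan2(d[1],d[0])))
lp=at("top",T((207,199)),120);rp=at("top",T((581,115)),120);lt=at("top",T((226,318)),118);rt=at("top",T((609,233)),118)
print(lp,rp,lt,rt,(lp+rp)/2,np.linalg.norm(lp-rp))
d=lp-rp;print("pipe yaw",np.degrees(np.arctan2(-d[0],d[1])),"levers",[np.degrees(np.arctan2(*(q-p)[[1,0]])) for p,q in((lp,lt),(rp,rt))])
for n,p in(("bottle",(172,163)),("wrench1",(196,229)),("w2",(240,253))):print(n,at("top",p,0))
E
```

```text
vent [561.5  16.2 193.5] 2.790952465817249
Lpiv [537.6 137.3 113.1] 2.9694687091738663
Ltip [459.5 125.6 114.3] 3.1464120870173424
Rtip [ 509.1 -122.6  114.4] 3.1701741072249034
vent196 [562.5  16.2 196. ]
[598.4  55.7 190. ] 53.415744484499996 47.749014374948274
[580.1 -34.8 190. ] 53.97073584258511 -70.88780864671592
[512.1  27.  190. ] 51.55916747648203 167.9338112477381
[538.1 136.5 120. ] [ 587.1 -106.2  120. ] [460.8 125.3 118. ] [ 510.3 -122.1  118. ] [562.6  15.1 120. ] 247.61297965030641
pipe yaw 11.433650907696443 levers [np.float64(-171.74778771616272), np.float64(-168.31428240367725)]
bottle [602.8 487.4   0. ]
wrench1 [390.9 408.5   0. ]
w2 [313.6 269.7   0. ]
```

Measured: filter axis at about (562, 15.7), filter yaw about 11.4°, cap origin z about 147. The cap's +y lobe is at world 48°, so its yaw is about -53° relative to the filter, which is within the stated range. I'll straddle that lobe with the tool x pointing radially outward. That puts q6 at about 48, going to -18 and then 104, all in range.

```bash
python3 drive.py '[[[36.5,-25.6,-5],[0,0,0]],[[36.5,-25.6,-5],[0,0,0]],[[36.5,-25.6,-5],[0,0,0]],[[36.5,-25.6,-5],[0,0,0]],[[36.5,-25.6,-5],[0,0,0]],[[36.5,-25.6,-5],[0,0,0]],[[36.5,-25.6,-5],[0,0,0]],[[36.5,-25.6,-5],[0,0,0]]]' 40 40
python3 drive.py '[[[36.5,-25.6,0],[0,0,0]],[[36.5,-25.6,0],[0,0,0]],[[36.5,-25.6,0],[0,0,0]],[[36.5,-25.6,0],[0,0,0]],[[36.5,-25.6,0],[0,0,0]],[[36.5,-25.6,0],[0,0,0]],[[36.5,-25.6,0],[0,0,0]],[[36.5,-25.6,0],[0,0,0]]]'
python3 drive.py '[[[0,0,0],[0,0,-6.6]],[[0,0,0],[0,0,-6.6]],[[0,0,0],[0,0,-6.6]],[[0,0,0],[0,0,-6.6]],[[0,0,0],[0,0,0]],[[0,0,0],[0,0,0]]]'
```

```text
time_s: 0.9
ee_pos: [408.4, -234.7, 254.0]
ee_rot: [-180.0, 0.0, 21.6]
force: [1.4, -0.2, 0.4]
gripper_width: 40.0
gripper_force: 0.0
time_s: 1.7
ee_pos: [604.3, 63.4, 253.5]
ee_rot: [180.0, 0.1, 21.7]
force: [0.6, -0.3, -0.4]
gripper_width: 39.8
gripper_force: 0.0
time_s: 2.3
ee_pos: [603.7, 61.6, 253.6]
ee_rot: [-180.0, 0.0, 47.9]
force: [-0.7, -0.3, 0.5]
gripper_width: 40.1
gripper_force: 0.0
```

```bash
python3 drive.py '[[[0,0,25],[0,0,0]],[[0,0,20],[0,0,0]],[[0,0,7],[0,0,0]],[[0,0,0],[0,0,0]]]'
python3 - <<'E'
from h import *
import cv2
a=env.grab_frame("side")[140:240,220:370];b=env.grab_frame("top")[120:220,250:400]
z=lambda i:cv2.convertScaleAbs(cv2.resize(i,None,fx=2.6,fy=2.6,interpolation=2),alpha=1.8)
a=cv2.convertScaleAbs(cv2.resize(a,None,fx=5,fy=5,interpolation=2),alpha=1.8)
cv2.imwrite("pics/a1.png",a)
def proj(n,p):
    c=C[n];q=np.linalg.inv(np.array(c["T"]))@np.r_[p,1];return np.array([c["cx"]-c["fx"]*q[0]/q[2],c["cy"]+c["fy"]*q[1]/q[2]])
s=env.state();print(s["ee_pos"],(proj("side",s["ee_pos"])-[220,140])*5,(proj("side",[598.4+0,55.7,188])-[220,140])*5)
E
```

```text
time_s: 2.7
ee_pos: [603.2, 61.5, 200.9]
ee_rot: [-179.9, 0.1, 48.0]
force: [-0.7, -0.5, -0.1]
gripper_width: 40.1
gripper_force: 0.0
[604.40709709  61.68150668 202.79722333] [204.51665769 301.59132785] [220.02342878 318.24233175]
```

View pics/a1.png

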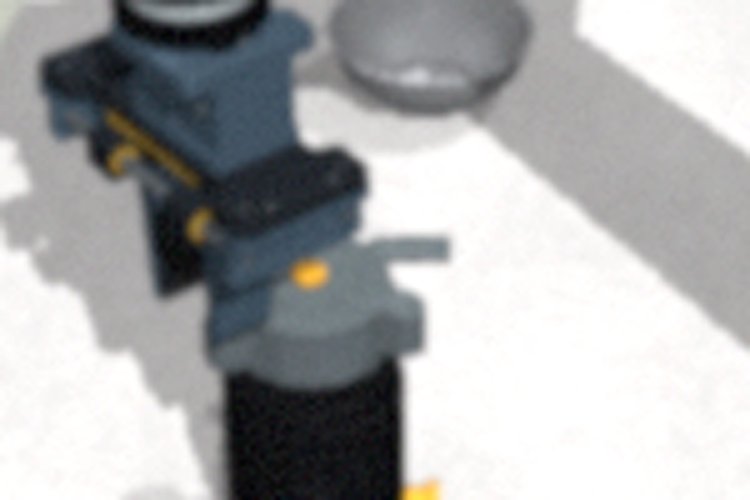

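The side view shows the fingers either side of the +y lobe, with tips around (170,290) and (240,335) and the vent at (310,272). That agrees with the projection, so I'll descend gently and watch the force.

```bash
python3 drive.py '[[[0,0,5],[0,0,0]],[[0,0,5],[0,0,0]],[[0,0,5],[0,0,0]],[[0,0,0],[0,0,0]]]'; python3 drive.py '[[[0,0,6],[0,0,0]],[[0,0,6],[0,0,0]],[[0,0,6],[0,0,0]],[[0,0,6],[0,0,0]],[[0,0,6],[0,0,0]],[[0,0,0],[0,0,0]]]'
```

```text
time_s: 3.2
ee_pos: [603.3, 61.6, 186.1]
ee_rot: [-179.9, 0.1, 48.0]
force: [-0.2, 0.7, -0.1]
gripper_width: 39.8
gripper_force: 0.0
time_s: 3.8
ee_pos: [603.2, 61.6, 155.7]
ee_rot: [-179.9, 0.1, 48.0]
force: [-0.6, -0.1, -0.2]
gripper_width: 39.7
gripper_force: 0.0
```

```bash
python3 drive.py '[[[0,0,0],[0,0,0]],[[0,0,0],[0,0,0]],[[0,0,0],[0,0,0]]]' 26 40
python3 drive.py '[[[-0.34,-6.45,0],[0,0,-6]],[[-0.34,-6.45,0],[0,0,-6]],[[-0.34,-6.45,0],[0,0,-6]],[[-0.34,-6.45,0],[0,0,-6]],[[0,0,0],[0,0,0]]]'
python3 drive.py '[[[-0.34,-6.45,0],[0,0,-6]],[[-0.34,-6.45,0],[0,0,-6]],[[-0.34,-6.45,0],[0,0,-6]],[[-0.34,-6.45,0],[0,0,-6]],[[0,0,0],[0,0,0]],[[0,0,0],[0,0,0]]]'
cat > look.py <<'E'
import sys,cv2
from h import *
a=env.grab_frame("side")[140:240,220:340];b=env.grab_frame("top")[110:210,260:380]
z=lambda i:cv2.convertScaleAbs(cv2.resize(i,None,fx=3.3,fy=5.5,interpolation=2) if 0 else cv2.resize(i,None,fx=3.3,fy=3.3,interpolation=2),alpha=1.8)
cv2.imwrite(f"pics/{sys.argv[1]}.png",np.hstack([z(a),z(b)]))
p=env.state()["ee_pos"]-[562,15.7,0];print(p,np.hypot(*p[:2]),np.degrees(np.arctan2(p[1],p[0])))
E
python3 look.py b1
```

```text
time_s: 4.1
ee_pos: [604.1, 61.7, 157.3]
ee_rot: [180.0, -0.0, 48.0]
force: [0.0, -0.5, -0.2]
gripper_width: 26.1
gripper_force: 0.0
time_s: 4.6
ee_pos: [581.6, 74.7, 157.7]
ee_rot: [179.9, -0.0, 72.0]
force: [-0.7, -0.3, 0.5]
gripper_width: 25.8
gripper_force: 0.0
time_s: 5.2
ee_pos: [555.7, 77.0, 156.8]
ee_rot: [-179.9, 0.0, 95.8]
force: [-0.3, 0.5, 0.8]
gripper_width: 26.1
gripper_force: 0.0
[ -6.10357224  61.33477005 156.58892676] 61.63771256984199 95.68293290673617
```

View pics/b1.png

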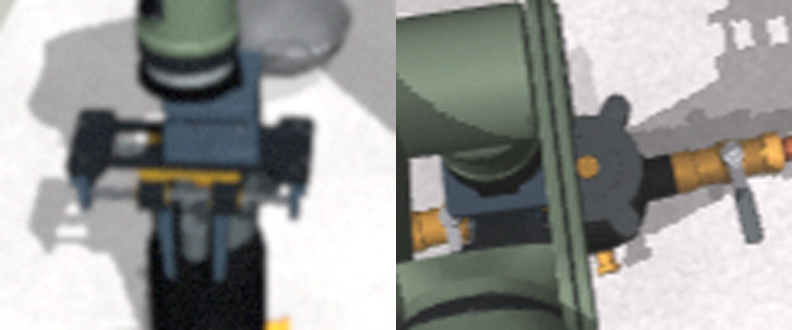

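The side view shows the lobe held between the fingers at about (195,225). The top view shows the vent at (588,167) and the other lobes at (615,110) and (618,220), so the cap is turning with the tool. The drop is about 15° further on, so I'll go in smaller steps.

```bash
cat > prof.py <<'E'
from h import *
import cv2
# vertical profile between the fingers in the side view (grey lobe over black filter) + yellow vent centroid in top view
f=env.grab_frame("side").astype(float).mean(2);p=env.state()["ee_pos"]
c=C["side"];q=np.linalg.inv(np.array(c["T"]))@np.r_[p,1];u=int(round(c["cx"]-c["fx"]*q[0]/q[2]));v=int(round(c["cy"]+c["fy"]*q[1]/q[2]))
print(u,v,f[v-22:v+10,u-1:u+2].mean(1).round().astype(int).tolist(),"z",round(p[2],1))
E
python3 prof.py
python3 drive.py '[[[-0.08,-3.23,0],[0,0,-3]],[[-0.08,-3.23,0],[0,0,-3]],[[-0.08,-3.23,0],[0,0,-3]],[[0,0,0],[0,0,0]]]'; python3 prof.py
python3 drive.py '[[[-0.08,-3.23,0],[0,0,-3]],[[0,0,0],[0,0,0]]]';python3 prof.py; python3 drive.py '[[[-0.08,-3.23,0],[0,0,-3]],[[0,0,0],[0,0,0]]]';python3 prof.py
```

```text
279 220 [59, 62, 55, 42, 37, 37, 39, 41, 45, 52, 58, 61, 59, 58, 56, 56, 56, 57, 57, 54, 45, 27, 11, 12, 12, 12, 11, 9, 12, 11, 11, 11] z 156.6
time_s: 5.75
ee_pos: [546.4, 75.3, 156.8]
ee_rot: [-180.0, -0.0, 105.0]
force: [-0.3, -0.6, -0.2]
gripper_width: 25.8
gripper_force: 0.0
283 220 [59, 62, 51, 41, 38, 39, 46, 55, 62, 64, 63, 61, 61, 57, 56, 56, 55, 57, 55, 52, 42, 24, 13, 10, 12, 13, 13, 12, 12, 12, 13, 10] z 156.7
time_s: 6.0
ee_pos: [543.1, 74.4, 156.7]
ee_rot: [-179.9, -0.0, 108.0]
force: [-0.8, 0.2, -0.8]
gripper_width: 26.0
gripper_force: 0.0
284 220 [62, 63, 55, 46, 43, 40, 45, 54, 59, 62, 62, 62, 63, 60, 60, 58, 57, 56, 55, 56, 55, 53, 43, 26, 16, 12, 12, 14, 10, 13, 10, 12] z 156.7
time_s: 6.25
ee_pos: [540.2, 73.3, 156.8]
ee_rot: [-180.0, -0.0, 111.0]
force: [-0.9, 0.6, 0.6]
gripper_width: 26.0
gripper_force: 0.0
285 220 [63, 66, 60, 50, 43, 45, 52, 57, 61, 61, 61, 63, 63, 61, 61, 59, 56, 56, 56, 56, 56, 53, 45, 28, 13, 10, 13, 10, 12, 15, 11, 11] z 156.9
```

The lobe's lower edge moved down by about 2.4 px between 105° and 108° and stayed there, which fits a drop of about 9 mm. I'll check that metrically, then screw clockwise.

```bash
python3 - <<'E'
from h import *
def proj(n,p):
    c=C[n];q=np.linalg.inv(np.array(c["T"]))@np.r_[p,1];return np.array([c["cx"]-c["fx"]*q[0]/q[2],c["cy"]+c["fy"]*q[1]/q[2]])
for a,zs in((103,(152,)),(108.5,(152,143))):
  for z in zs:
    r=np.radians(a);print(a,z,proj("side",[562+66*np.cos(r),15.7+66*np.sin(r),z+14]).round(1))
print("edges seen 105:218.3, 108:220.7, 111:220.8")
E
python3 drive.py '[[[-0.34,6.45,0.4],[0,0,6]],[[-0.34,6.45,0.4],[0,0,6]],[[-0.34,6.45,0.4],[0,0,6]],[[-0.34,6.45,0.4],[0,0,6]],[[-0.34,6.45,0.4],[0,0,6]],[[0,0,0],[0,0,0]]]'; python3 prof.py
```

```text
103 152 [281.8 218.2]
108.5 152 [284.2 218.1]
108.5 143 [284.3 220.7]
edges seen 105:218.3, 108:220.7, 111:220.8
time_s: 6.9
ee_pos: [572.9, 76.8, 154.6]
ee_rot: [180.0, 0.0, 81.0]
force: [0.1, -0.4, -0.4]
gripper_width: 26.3
gripper_force: 0.0
273 220 [33, 32, 27, 28, 27, 28, 28, 36, 40, 38, 34, 37, 42, 45, 49, 50, 47, 45, 46, 48, 47, 47, 38, 25, 11, 9, 8, 8, 9, 9, 8, 10] z 154.7
```

The projected edge for z = 152 and then 143 matches what I saw (218.2 and 220.7), so the cap has dropped into the thread. I'll keep screwing.

```bash
python3 drive.py '[[[-0.34,6.45,0.4],[0,0,6]],[[-0.34,6.45,0.4],[0,0,6]],[[-0.34,6.45,0.4],[0,0,6]],[[-0.34,6.45,0.4],[0,0,6]],[[-0.34,6.45,0.4],[0,0,6]],[[-0.34,6.45,0.4],[0,0,6]],[[-0.34,6.45,0.4],[0,0,6]],[[0,0,0],[0,0,0]]]'
python3 drive.py '[[[-0.34,6.45,0.4],[0,0,6]],[[-0.34,6.45,0.4],[0,0,6]],[[-0.34,6.45,0.4],[0,0,6]],[[-0.34,6.45,0],[0,0,6]],[[-0.08,3.23,0],[0,0,3]]]'; python3 drive.py '[[[-0.08,3.23,0],[0,0,3]],[[-0.08,3.23,0],[0,0,3]],[[0,0,0],[0,0,0]]]'; python3 look.py c1
```

```text
time_s: 7.75
ee_pos: [610.6, 54.3, 152.0]
ee_rot: [180.0, 0.0, 39.1]
force: [-0.3, 0.7, -0.7]
gripper_width: 26.2
gripper_force: 0.0
time_s: 8.25
ee_pos: [622.8, 29.0, 150.9]
ee_rot: [-180.0, -0.0, 12.1]
force: [-0.3, 1.9, -0.9]
gripper_width: 26.0
gripper_force: 0.9
time_s: 8.55
ee_pos: [623.8, 22.3, 151.1]
ee_rot: [-180.0, -0.0, 6.2]
force: [1.0, -0.1, -0.4]
gripper_width: 25.9
gripper_force: 0.1
[ 61.7112226    6.63995831 151.07922602] 62.06741529326727 6.1412420645561685
```

View pics/c1.png

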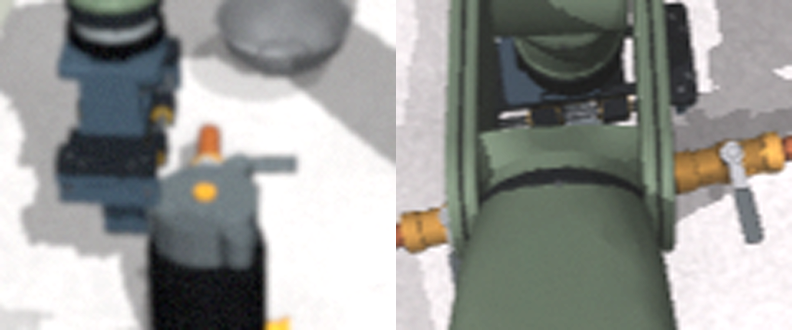

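The side view shows the cap sitting lower, with its vent at about (204,190) in the crop and the lobe still between the fingers. I'll continue in small steps until it is tight, tracking the vent's height.

```bash
cat > vent.py <<'E'
from h import *
import cv2
def cen(f):
    g=f[185:215,265:300].astype(float);w=np.clip(g[...,2]-g[...,0]-25,0,None);n,l,st,ce=cv2.connectedComponentsWithStats((w>15).astype(np.uint8))
    k=[i for i in range(1,n) if st[i,4]>4];i=min(k,key=lambda i:abs(ce[i]-np.array([17.5,10])).sum());m=l==i;y,x=np.nonzero(m);return np.array([265+(x*w[m]).sum()/w[m].sum(),185+(y*w[m]).sum()/w[m].sum()])
def z(uv): # ray point nearest axis
    o,d=ray("side",uv);t=((np.array([562,15.7])-o[:2])@d[:2])/(d[:2]@d[:2]);return (o+t*d)[2]
a=cen(cv2.imread("pics/side0.png"));b=cen(env.grab_frame("side"));print("vent start",a,z(a),"now",b,z(b),"change",z(b)-z(a))
E
python3 vent.py
python3 drive.py '[[[-0.08,3.23,0],[0,0,3]],[[-0.08,3.23,0],[0,0,3]],[[-0.08,3.23,0],[0,0,3]]]'; python3 vent.py;  python3 drive.py '[[[-0.08,3.23,0],[0,0,3]],[[-0.08,3.23,0],[0,0,3]],[[-0.08,3.23,0],[0,0,3]]]'; python3 vent.py
```

```text
vent start [281.45356917 194.26847757] 193.02215075774632 now [281.6037282  197.74383644] 181.4160845079498 change -11.606066249796527
time_s: 9.0
ee_pos: [624.2, 13.0, 151.1]
ee_rot: [-180.0, -0.0, -3.0]
force: [1.3, 0.9, 0.3]
gripper_width: 25.8
gripper_force: 0.5
vent start [281.45356917 194.26847757] 193.02215075774632 now [281.60370592 197.70651524] 181.54121405764602 change -11.480936700100301
time_s: 9.35
ee_pos: [623.1, 4.9, 151.0]
ee_rot: [-179.8, 0.0, -12.0]
force: [0.5, 5.8, -0.4]
gripper_width: 26.2
gripper_force: 3.2
vent start [281.45356917 194.26847757] 193.02215075774632 now [281.57733813 197.71822542] 181.5047529244216 change -11.517397833324708
```

```bash
python3 drive.py '[[[-0.08,3.23,0],[0,0,3]],[[0,0,0],[0,0,0]]]'; python3 drive.py '[[[-0.08,3.23,0],[0,0,3]],[[0,0,0],[0,0,0]],[[0,0,0],[0,0,0]]]'; python3 vent.py
```

```text
time_s: 9.6
ee_pos: [622.5, 1.7, 151.0]
ee_rot: [-179.8, -0.0, -14.9]
force: [0.8, 4.9, 0.0]
gripper_width: 25.8
gripper_force: 2.3
time_s: 9.9
ee_pos: [621.8, -0.6, 151.0]
ee_rot: [-179.7, -0.0, -17.8]
force: [1.5, 6.5, -1.0]
gripper_width: 26.0
gripper_force: 3.4
vent start [281.45356917 194.26847757] 193.02215075774632 now [281.58854471 197.71478667] 181.51509157485737 change -11.507059182888952
```

The vent's height no longer changes (11.5 mm below the start) and the side force is rising to 6.5 N. The cap's yaw is about -2 rad, so it is home and tight. I'll back off, open and lift away.

```bash
python3 drive.py '[[[0,-3,0],[0,0,0]],[[0,-1.5,0],[0,0,0]],[[0,0,0],[0,0,0]]]' 36; python3 drive.py '[[[0,0,-15],[0,0,0]],[[0,0,-25],[0,0,0]],[[0,0,-30],[0,0,0]],[[0,0,-10],[0,0,0]],[[0,0,0],[0,0,0]]]'; python3 - <<'E'
from h import *
s=env.state();e=s["ee_pos"];yaw=s["ee_rot"][2];d=np.array([518.3,-120.5,215])-e
r=np.radians(yaw);print(e,yaw,"tool d",d[0]*np.cos(r)+d[1]*np.sin(r),d[0]*np.sin(r)-d[1]*np.cos(r),-d[2])
E
python3 vent.py
```

```text
time_s: 10.25
ee_pos: [622.7, 1.0, 150.9]
ee_rot: [180.0, -0.0, -17.9]
force: [0.2, -0.1, -0.4]
gripper_width: 36.0
gripper_force: 0.0
time_s: 10.75
ee_pos: [623.4, 0.8, 232.5]
ee_rot: [-180.0, -0.2, -17.9]
force: [-0.1, 0.3, -0.7]
gripper_width: 35.8
gripper_force: 0.0
[623.44813886   0.77289291 232.49213952] -17.946355975035264 tool d -62.66481832709505 147.77133079383813 17.492139515969143
vent start [281.45356917 194.26847757] 193.02215075774632 now [281.60548272 197.71036949] 181.52810426441022 change -11.4940464933361
```

```bash
python3 drive.py '[[[-15.7,37,0],[0,0,0]],[[-15.7,37,0],[0,0,0]],[[-15.7,37,0],[0,0,0]],[[-15.7,37,0],[0,0,0]],[[0,0,0],[0,0,-7.4]],[[0,0,0],[0,0,-7.4]],[[0,0,0],[0,0,-7.4]],[[0,0,0],[0,0,-7.3]]]' 32;  python3 drive.py '[[[0,0,25],[0,0,0]],[[0,0,25],[0,0,0]],[[0,0,25],[0,0,0]],[[0,0,22],[0,0,0]],[[0,0,10],[0,0,0]],[[0,0,5],[0,0,0]],[[0,0,0],[0,0,0]]]'; python3 - <<'E'
from h import *
import cv2
a=env.grab_frame("side")[140:260,230:350]
cv2.imwrite("pics/d1.png",cv2.convertScaleAbs(cv2.resize(a,None,fx=5,fy=5,interpolation=2),alpha=1.8))
E
```

```text
time_s: 11.6
ee_pos: [516.1, -120.4, 228.8]
ee_rot: [-179.9, 0.2, 11.8]
force: [-0.3, 0.6, -0.5]
gripper_width: 31.9
gripper_force: 0.0
time_s: 12.3
ee_pos: [517.0, -120.4, 118.3]
ee_rot: [-180.0, 0.1, 11.5]
force: [0.0, -0.3, 0.9]
gripper_width: 31.9
gripper_force: 0.0
```

View pics/d1.png

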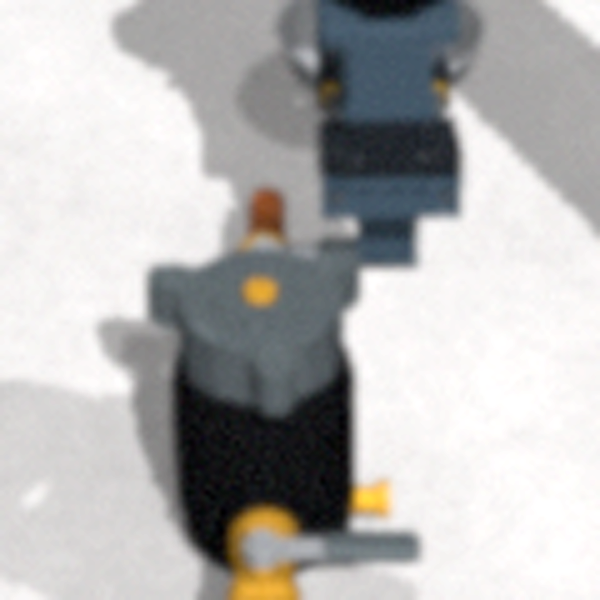

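The side view shows the cap seated flat (vent at (260,290)). The gripper is over the right lever's sleeve near (385,255), and the left lever is unmoved at (330,545). I'll lower, narrow the fingers and swing the right lever.

```bash
python3 drive.py '[[[0,0,5],[0,0,0]],[[0,0,5],[0,0,0]],[[0,0,2],[0,0,0]],[[0,0,0],[0,0,0]]]'; python3 drive.py '[[[0,0,0],[0,0,0]],[[0,0,0],[0,0,0]]]' 20 40
python3 drive.py '[[[0.39,7.45,0],[0,0,-6]],[[0.39,7.45,0],[0,0,-6]],[[0.39,7.45,0],[0,0,-6]],[[0.39,7.45,0],[0,0,-6]],[[0.39,7.45,0],[0,0,-6]],[[0,0,0],[0,0,0]]]'
```

```text
time_s: 12.75
ee_pos: [517.1, -120.4, 106.7]
ee_rot: [-180.0, 0.0, 11.5]
force: [0.7, 0.5, -0.6]
gripper_width: 32.4
gripper_force: 0.0
time_s: 12.95
ee_pos: [517.5, -120.9, 107.1]
ee_rot: [179.9, -0.0, 11.6]
force: [-0.6, -2.5, -1.1]
gripper_width: 21.0
gripper_force: 1.2
time_s: 13.55
ee_pos: [533.8, -153.8, 106.9]
ee_rot: [-180.0, 0.0, 41.5]
force: [-0.2, 0.4, -0.5]
gripper_width: 20.3
gripper_force: 0.0
```

```bash
python3 drive.py '[[[0.39,7.45,0],[0,0,-6]],[[0.39,7.45,0],[0,0,-6]],[[0.39,7.45,0],[0,0,-6]],[[0.39,7.45,0],[0,0,-6]],[[0.39,7.45,0],[0,0,-6]],[[0,0,0],[0,0,0]]]'; python3 drive.py '[[[0.39,7.45,0],[0,0,-6]],[[0.39,7.45,0],[0,0,-6]],[[0.39,7.45,0],[0,0,-6]],[[0.39,7.45,0],[0,0,-6]],[[0.1,3.7,0],[0,0,-3]],[[0,0,0],[0,0,0]]]';  python3 drive.py '[[[0.1,3.7,0],[0,0,-3]],[[0,0,0],[0,0,0]],[[0,0,0],[0,0,0]]]'
```

```text
time_s: 14.15
ee_pos: [564.9, -174.0, 106.9]
ee_rot: [180.0, 0.0, 71.4]
force: [-0.3, 0.3, 0.1]
gripper_width: 19.9
gripper_force: 0.0
time_s: 14.75
ee_pos: [597.8, -176.5, 106.9]
ee_rot: [180.0, 0.0, 98.4]
force: [0.0, -0.9, 0.2]
gripper_width: 20.0
gripper_force: 0.3
time_s: 15.05
ee_pos: [601.1, -175.8, 106.9]
ee_rot: [-180.0, -0.0, 101.4]
force: [-1.3, -0.2, -0.5]
gripper_width: 20.3
gripper_force: 0.6
```

```bash
python3 drive.py '[[[0,2.4,0],[0,0,-2]],[[0,0,0],[0,0,0]],[[0,0,0],[0,0,0]]]'; python3 drive.py '[[[0,-1.5,0],[0,0,0]],[[0,0,0],[0,0,0]]]' 32; python3 drive.py '[[[0,0,-25],[0,0,0]],[[0,0,-40],[0,0,0]],[[0,0,-40],[0,0,0]],[[0,0,0],[0,0,0]]]'; python3 - <<'E'
from h import *
import cv2
for n,(y,x) in (("side",(140,230)),("top",(110,260))):
    a=env.grab_frame(n)[y:y+130,x:x+130]
    cv2.imwrite(f"pics/e_{n}.png",cv2.convertScaleAbs(cv2.resize(a,None,fx=3,fy=3,interpolation=2),alpha=1.8))
cv2.imwrite("pics/e.png",np.hstack([cv2.imread("pics/e_side.png"),cv2.imread("pics/e_top.png")]))
s=env.state();e=s["ee_pos"];yaw=s["ee_rot"][2]
q=np.radians(190.5);t=np.array([537.6+70*np.cos(q),137.4+70*np.sin(q),215]);d=t-e
r=np.radians(yaw);print(e,yaw,t,"tool d",d[0]*np.cos(r)+d[1]*np.sin(r),d[0]*np.sin(r)-d[1]*np.cos(r),-d[2])
E
```

```text
time_s: 15.35
ee_pos: [601.9, -175.4, 106.8]
ee_rot: [-179.8, -0.1, 103.4]
force: [-4.3, -0.7, 1.9]
gripper_width: 20.0
gripper_force: 2.6
time_s: 15.55
ee_pos: [603.0, -175.9, 107.3]
ee_rot: [179.9, 0.0, 103.5]
force: [-0.3, 0.4, 0.1]
gripper_width: 30.9
gripper_force: 0.0
time_s: 15.95
ee_pos: [606.2, -176.8, 218.9]
ee_rot: [179.3, 0.4, 103.5]
force: [-0.4, 0.1, 0.9]
gripper_width: 32.4
gripper_force: 0.0
[ 603.20811265 -175.94256261  213.23215573] 103.52151380848039 [468.77215647 124.64351322 215.        ] tool d 323.6870226315787 -60.429518229632876 -1.767844265040793
```

View pics/e.png

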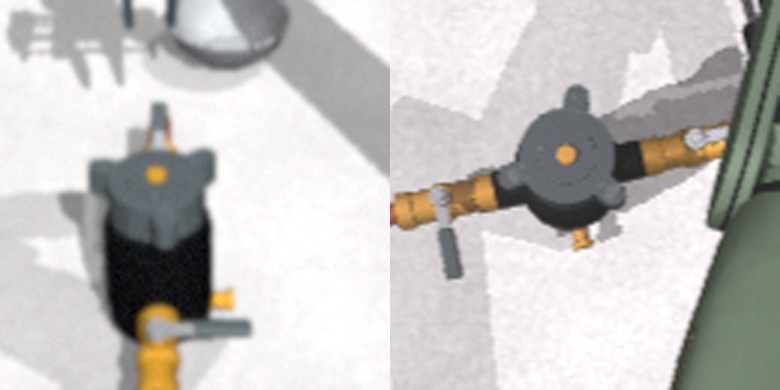

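The side and top crops show the right lever lying along its pipe (top crop about (705,138)) and the cap flat. The left lever still points to the front, at (450,250) in the top crop. The right lever reached its stop at about 4 N. Now the left one.

```bash
python3 drive.py '[[[40.5,-7.55,-2],[0,0,0]],[[40.5,-7.55,-2],[0,0,0]],[[40.5,-7.55,-2],[0,0,0]],[[40.5,-7.55,-2],[0,0,0]],[[40.5,-7.55,0],[0,0,0]],[[40.5,-7.55,0],[0,0,0]],[[40.5,-7.55,0],[0,0,0]],[[40.5,-7.55,0],[0,0,0]]]'; python3 drive.py '[[[0,0,0],[0,0,-8]],[[0,0,0],[0,0,-8]],[[0,0,0],[0,0,-8]],[[0,0,0],[0,0,-8]],[[0,0,0],[0,0,-8]],[[0,0,0],[0,0,-8]],[[0,0,0],[0,0,-8]],[[0,0,0],[0,0,-8]]]';python3 drive.py '[[[0,0,0],[0,0,-8]],[[0,0,0],[0,0,-8]],[[0,0,0],[0,0,-7]],[[0,0,20],[0,0,0]],[[0,0,25],[0,0,0]],[[0,0,25],[0,0,0]],[[0,0,25],[0,0,0]],[[0,0,0],[0,0,0]]]'
```

```text
time_s: 16.85
ee_pos: [466.1, 126.3, 218.4]
ee_rot: [-179.9, -0.0, 103.5]
force: [-0.2, 0.3, 0.1]
gripper_width: 32.2
gripper_force: 0.0
time_s: 17.65
ee_pos: [467.0, 124.9, 218.3]
ee_rot: [-179.9, -0.1, 167.9]
force: [-0.2, 0.5, 0.4]
gripper_width: 32.0
gripper_force: 0.0
time_s: 18.45
ee_pos: [464.3, 124.2, 120.8]
ee_rot: [-180.0, -0.6, -169.5]
force: [0.7, -0.6, 0.4]
gripper_width: 32.2
gripper_force: 0.0
```

```bash
python3 drive.py '[[[0,0,5],[0,0,0]],[[0,0,5],[0,0,0]],[[0,0,3],[0,0,0]],[[0,0,0],[0,0,0]]]'; python3 drive.py '[[[0,0,0],[0,0,0]],[[0,0,0],[0,0,0]]]' 20 40
python3 drive.py '[[[-0.39,7.47,0],[0,0,6]],[[-0.39,7.47,0],[0,0,6]],[[-0.39,7.47,0],[0,0,6]],[[-0.39,7.47,0],[0,0,6]],[[-0.39,7.47,0],[0,0,6]],[[0,0,0],[0,0,0]]]'
```

```text
time_s: 18.85
ee_pos: [467.8, 125.0, 112.1]
ee_rot: [-180.0, 0.0, -169.5]
force: [-0.3, -0.2, -0.9]
gripper_width: 32.2
gripper_force: 0.0
time_s: 19.05
ee_pos: [467.9, 125.0, 112.3]
ee_rot: [-180.0, 0.1, -169.5]
force: [-0.5, -0.3, 0.7]
gripper_width: 21.1
gripper_force: 0.0
time_s: 19.65
ee_pos: [470.9, 162.3, 112.2]
ee_rot: [180.0, 0.0, 160.6]
force: [-0.6, -0.0, 0.2]
gripper_width: 19.8
gripper_force: 0.0
```

```bash
python3 drive.py '[[[0,0,3],[0,0,0]],[[0,0,2],[0,0,0]],[[0,0,0],[0,0,0]]]'; python3 drive.py '[[[-0.39,7.47,0],[0,0,6]],[[-0.39,7.47,0],[0,0,6]],[[-0.39,7.47,0],[0,0,6]],[[-0.39,7.47,0],[0,0,6]],[[-0.39,7.47,0],[0,0,6]],[[0,0,0],[0,0,0]]]'; python3 drive.py '[[[-0.39,7.47,0],[0,0,6]],[[-0.39,7.47,0],[0,0,6]],[[-0.39,7.47,0],[0,0,6]],[[-0.39,7.47,0],[0,0,6]],[[-0.1,3.7,0],[0,0,3]],[[0,0,0],[0,0,0]]]';  python3 drive.py '[[[-0.1,3.7,0],[0,0,3]],[[0,0,0],[0,0,0]],[[0,0,0],[0,0,0]]]'
```

```text
time_s: 19.95
ee_pos: [470.1, 161.6, 106.5]
ee_rot: [-180.0, -0.0, 160.6]
force: [0.3, 1.3, 0.1]
gripper_width: 19.8
gripper_force: 0.0
time_s: 20.55
ee_pos: [491.5, 192.5, 106.6]
ee_rot: [-180.0, -0.0, 130.6]
force: [-1.2, 0.4, 0.9]
gripper_width: 20.4
gripper_force: 0.0
time_s: 21.15
ee_pos: [520.8, 207.2, 106.7]
ee_rot: [-180.0, 0.0, 103.7]
force: [-0.5, -0.8, -0.7]
gripper_width: 20.1
gripper_force: 0.4
time_s: 21.45
ee_pos: [524.2, 207.9, 106.7]
ee_rot: [-180.0, 0.0, 100.7]
force: [-1.0, -1.4, -0.2]
gripper_width: 19.9
gripper_force: 0.7
```

```bash
python3 drive.py '[[[0,2.5,0],[0,0,2]],[[0,0,0],[0,0,0]],[[0,0,0],[0,0,0]]]';python3 drive.py '[[[0,0.8,0],[0,0,0]],[[0,0,0],[0,0,0]],[[0,0,0],[0,0,0]]]'; python3 drive.py '[[[0,-2,0],[0,0,0]],[[0,0,0],[0,0,0]]]' 32; python3 drive.py '[[[0,0,-25],[0,0,0]],[[0,0,-40],[0,0,0]],[[0,0,-40],[0,0,0]],[[40,0,0],[0,0,0]],[[40,0,0],[0,0,0]],[[0,0,0],[0,0,0]]]'; python3 vent.py; python3 - <<'E'
from h import *
import cv2
for n,(y,x,w) in (("side",(140,230,130)),("top",(120,220,190))):
    a=env.grab_frame(n)[y:y+130,x:x+w]
    cv2.imwrite(f"pics/f_{n}.png",cv2.convertScaleAbs(cv2.resize(a,None,fx=2.45,fy=2.45,interpolation=2),alpha=1.8))
cv2.imwrite("pics/f.png",np.hstack([cv2.imread("pics/f_side.png"),cv2.imread("pics/f_top.png")]))
E
```

```text
time_s: 21.75
ee_pos: [525.5, 208.0, 106.6]
ee_rot: [-179.8, 0.1, 98.7]
force: [-4.6, -3.0, 2.1]
gripper_width: 20.1
gripper_force: 2.5
time_s: 22.05
ee_pos: [525.6, 208.1, 106.6]
ee_rot: [-179.7, 0.1, 98.7]
force: [-6.0, -2.5, 1.7]
gripper_width: 20.2
gripper_force: 3.2
time_s: 22.25
ee_pos: [526.8, 209.0, 107.4]
ee_rot: [179.8, -0.0, 98.6]
force: [0.0, 0.3, -0.5]
gripper_width: 31.6
gripper_force: 0.0
time_s: 22.85
ee_pos: [514.4, 292.0, 212.5]
ee_rot: [179.8, -0.2, 98.8]
force: [0.1, -0.1, -0.3]
gripper_width: 32.0
gripper_force: 0.0Traceback (most recent call last):
  File "vent.py", line 8, in <module>
    a=cen(cv2.imread("pics/side0.png"));b=cen(env.grab_frame("side"));print("vent start",a,z(a),"now",b,z(b),"change",z(b)-z(a))
                                          ~~~^^^^^^^^^^^^^^^^^^^^^^^^
  File "vent.py", line 5, in cen
    k=[i for i in range(1,n) if st[i,4]>4];i=min(k,key=lambda i:abs(ce[i]-np.array([17.5,10])).sum());m=l==i;y,x=np.nonzero(m);return np.array([265+(x*w[m]).sum()/w[m].sum(),185+(y*w[m]).sum()/w[m].sum()])
                                             ~~~^^^^^^^^^^^^^^^^^^^^^^^^^^^^^^^^^^^^^^^^^^^^^^^^^^^^^
ValueError: min() iterable argument is empty
```

View pics/f.png

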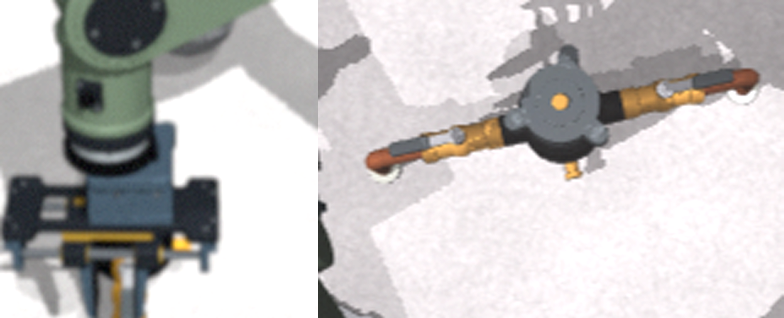

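In the top crop both levers lie along their pipes, at about (420,142) and (712,82), and the cap is centred at (560,102). The gripper is clear of everything. The vent script failed only because the arm hides the vent from the side camera. I'm handing the job in.

```bash
python3 -c "
from workcell import env
print(env.job_done())"
```

```text
the job is handed in; nothing more can be done
None
```

The cap dropped into its thread and is screwed home, and both valves are open against their stops; I never touched the bottle, wrench or bowl, and I handed the job in at about 23 s, but no verdict came back.

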